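# Turn round the inlay row

### The arm

A 6-joint arm with a two-finger parallel gripper is mounted at the origin on a cart in front of the work surface, level with it; the furniture and walls round the work are solid. World frame = base frame: x ahead of the robot, y to its left, z up, the work surface at z = 0. Lengths are in m, angles in rad, forces in N, time in s.
With the tool pointing down it reaches from about 0.275 to 0.975 m from the base axis. Payload 8.4 kg.
Tool frame: the origin (TCP) lies between the finger pads; the fingertips stand 19 mm ahead of it and the grasp point (between the pads) is the TCP; y points along the fingers, z is the direction in which the jaws open and shut, and the axes are right-handed (so a half turn about y gives the same grasp; the last joint's range is limited). The gripper opens to 92 mm and grips with 3 to 60 N. Pads are 20 mm wide; open, the fingers measure 128 mm over their backs; the gripper's body (75 mm by 189 mm) begins 69 mm behind the grasp point.
Start: joints at [1.283, 0.353, 1.633, -0, 1.155, -0.002], TCP at [0.176, 0.6, 0.234] pointing down, gripper open.
Joint ranges: [-2.63, 2.63], [-0.92, 2.1], [0.06, 2.66], [-1.3, 4.44], [0, 2.69], [-3.02, 3.02]. Speed limits (rad/s): [2.22, 2.22, 2.79, 3.14, 3.14, 3.14].

### API

Orientations are given as [roll, pitch, yaw] about the fixed x, y, z axes, in that order (R = Rz(yaw) Ry(pitch) Rx(roll)).
In Python, from rig import observe, grab_frame, close_job gives the robot as it stands.
- The arm moves only by the tool apply_moves, never from a script. Its argument "plan" is text: rows parted by semicolons, each of 5 numbers parted by spaces: the shift along the tool's x, y, z in m, then the turn about the tool's y in rad, then the opening, from 0 (shut) to 1 (fully open). In form: x y z turn claw; .... A call has 1 to 8 rows; each row is the pose to reach, as a shift and turn from the pose commanded when the call began, along the tool's axes at that moment; what a row does not reach only later rows make up. A row lasts 1/12 s, in which the tool goes at most 41.7 mm and 7.16 degrees, less where a joint would pass 70% of its speed; a pose out of reach is approached as far as the arm can. A call with a gripper value outside its range is refused whole. The fingers move at their own pace and stop on an object; "grip_force" is the grip in N (left out, the last holds). Time passes only in rows, so rows that repeat a pose let the fingers close. It gives the time, the measured TCP pose, the force and the opening at its end, in the units of the state.
- observe(): the state, without advancing time (a new reading comes with each control period).
- grab_frame(name): name is "side" or "top"; returns a dict with "img" (400x640x3 uint8, red, green, blue), "depth" (400x640 float32, m along the optical axis (not along the pixel's ray), 0 where there is no reading), "fov_y" (degrees; the focal length in pixels is half the picture's height over the tangent of half this angle, whatever the lens; pixels are square), "cx", "cy" (the principal point, pixels), "R" (3x3) and "t" (3): a world point X has camera coordinates R X + t. Camera axes: x right, y down, z forward; pixel columns grow to the right and rows downward; lengths in m; the calibration is good to about 2 mm. A picture is of the moment at which its call begins.
- close_job(): hands the job in, once; it reports no verdict.
The state is a dict: "time_s": time; "joint_positions": joint angles; "joint_velocities": joint speeds; "tau": joint torques, N m; "ee_pos": TCP position; "tcp_rot": TCP orientation; "wrist_force": force on the tool from outside, world axes, zero at the start; "torque": the same for the moment, N m; "grip_width": finger opening in m.
Only numpy, scipy, OpenCV 4.12 (cv2) and the standard library are available. Lean on these libraries where they do the work, as an engineer would, in place of code of your own. Each camera call takes 0.05 s, during which the arm holds its last target.

### The job

Move the four inlay materials (dark green malachite lump, teal stone, pale seashell, brown pigment jar with a white lid) from the pale wooden rack to the grey rack, in reverse order: what lies farthest left in the wooden rack now goes into the farthest right bay of the grey rack, and so on, left and right as the robot sees them. Set one in the middle of each bay, gently and without dropping it, the jar standing upright.

Things in the scene. Friction and masses are not known exactly. Their poses are not given: they have to be found in the camera images.
- malachite_centre (a point): rough dark green malachite lump, about 29 x 39 x 20 mm (x, y, z), loose; this point is its centre, 10 mm above its underside. z up; x across its narrow width (grasp across x), y along its length
- teal_centre (a point): small rough teal (blue-green) stone, about 21 x 28 x 14 mm, loose; its centre, 7 mm above its underside. z up; grasp across its narrow x width
- shell_centre (a point): small pale ribbed seashell, about 29 x 33 x 16 mm, loose; its centre, 8 mm above its underside. z up; grasp across its narrow x width
- jar_centre (a point): small round brown jar with a white screw lid, 35 mm across, 46 mm tall, standing upright, loose, closed; its centre, 23 mm above its underside. z up. The brown body reaches 34 mm up, the lid is the top 12 mm; grasp the body
- pad_red: red felt pad, 60 x 44 x 2 mm, fixed in one bay of the wooden rack; the malachite lump stands on it at the start; the pad stays there. Origin: centre of its underside, on the bay's floor; axes as the wooden rack's
- pad_yellow: yellow felt pad, 60 x 44 x 2 mm, fixed in one bay of the wooden rack; the teal stone stands on it at the start; the pad stays there. Origin: centre of its underside, on the bay's floor; axes as the wooden rack's
- pad_blue: blue felt pad, 60 x 44 x 2 mm, fixed in one bay of the wooden rack; the seashell stands on it at the start; the pad stays there. Origin: centre of its underside, on the bay's floor; axes as the wooden rack's
- pad_white: white felt pad, 60 x 44 x 2 mm, fixed in one bay of the wooden rack; the pigment jar stands on it at the start; the pad stays there. Origin: centre of its underside, on the bay's floor; axes as the wooden rack's
- wooden_rack: pale wooden rack, 80 x 208 x 8 mm board with five 5 mm high ridges across it, fixed on the bench: a row of four bays, open to the front and back, 46 mm wide between the ridges, with a coloured felt pad in each; holds the four materials at the start. Origin: centre of its underside; x away from the robot, y to the left along the row, z up. Bay centres at y = +75, +25, -25 and -75 mm, floor at z = 8 mm, ridge tops at 12.7 mm
- grey_rack: grey rack of the same size and shape, lined with thin grey felt, fixed, empty at the start: the target; it may stand left or right of the wooden one. Origin, axes, bay centres (x = 0) and heights as the wooden rack's. Behind both racks a fixed lamp arm slants over the bench, its near tube at x 0.62, z 0.22 m for y = 0 and x 0.57, z 0.32 m for y = 0.16: keep the wrist in front of it
Things that resemble listed ones, but are neither listed nor needed, are in the scene too. What is shaped like the part that bears shell_centre but pink is not meant.

How it is judged:
At the end, for the whole second after the job is handed in: Each material rests, released, on the floor of the grey-rack bay that mirrors its first bay in the wooden rack (farthest left to farthest right, and so on), its centre within 15 mm of the bay's centre along and across the row; the jar is upright within 0.2 rad (((y of pad_red in the frame of wooden_rack between 0.055 and 0.095 m and y of malachite_centre in the frame of grey_rack between -0.09 and -0.06 m) or (y of pad_red in the frame of wooden_rack between 0.005 and 0.045 m and y of malachite_centre in the frame of grey_rack between -0.04 and -0.01 m) or (y of pad_red in the frame of wooden_rack between -0.045 and -0.005 m and y of malachite_centre in the frame of grey_rack between 0.01 and 0.04 m) or (y of pad_red in the frame of wooden_rack between -0.095 and -0.055 m and y of malachite_centre in the frame of grey_rack between 0.06 and 0.09 m)) and x of malachite_centre in the frame of grey_rack between -0.015 and 0.015 m and z of malachite_centre in the frame of grey_rack between 0.008 and 0.028 m and linear speed of each of malachite, teal, shell, jar below 0.02 m/s and ((y of pad_yellow in the frame of wooden_rack between 0.055 and 0.095 m and y of teal_centre in the frame of grey_rack between -0.09 and -0.06 m) or (y of pad_yellow in the frame of wooden_rack between 0.005 and 0.045 m and y of teal_centre in the frame of grey_rack between -0.04 and -0.01 m) or (y of pad_yellow in the frame of wooden_rack between -0.045 and -0.005 m and y of teal_centre in the frame of grey_rack between 0.01 and 0.04 m) or (y of pad_yellow in the frame of wooden_rack between -0.095 and -0.055 m and y of teal_centre in the frame of grey_rack between 0.06 and 0.09 m)) and x of teal_centre in the frame of grey_rack between -0.015 and 0.015 m and z of teal_centre in the frame of grey_rack between 0.008 and 0.028 m and ((y of pad_blue in the frame of wooden_rack between 0.055 and 0.095 m and y of shell_centre in the frame of grey_rack between -0.09 and -0.06 m) or (y of pad_blue in the frame of wooden_rack between 0.005 and 0.045 m and y of shell_centre in the frame of grey_rack between -0.04 and -0.01 m) or (y of pad_blue in the frame of wooden_rack between -0.045 and -0.005 m and y of shell_centre in the frame of grey_rack between 0.01 and 0.04 m) or (y of pad_blue in the frame of wooden_rack between -0.095 and -0.055 m and y of shell_centre in the frame of grey_rack between 0.06 and 0.09 m)) and x of shell_centre in the frame of grey_rack between -0.015 and 0.015 m and z of shell_centre in the frame of grey_rack between 0.008 and 0.028 m and ((y of pad_white in the frame of wooden_rack between 0.055 and 0.095 m and y of jar_centre in the frame of grey_rack between -0.09 and -0.06 m) or (y of pad_white in the frame of wooden_rack between 0.005 and 0.045 m and y of jar_centre in the frame of grey_rack between -0.04 and -0.01 m) or (y of pad_white in the frame of wooden_rack between -0.045 and -0.005 m and y of jar_centre in the frame of grey_rack between 0.01 and 0.04 m) or (y of pad_white in the frame of wooden_rack between -0.095 and -0.055 m and y of jar_centre in the frame of grey_rack between 0.06 and 0.09 m)) and x of jar_centre in the frame of grey_rack between -0.015 and 0.015 m and z of jar_centre in the frame of grey_rack between 0.008 and 0.036 m and angle between jar_centre's own z axis and vertical below 0.2 rad); the robot touches nothing.
It fails at once if a material was dropped or thrown (faster than 0.8 m/s while the fingers do not hold it, a fall of about 3 cm) ((linear speed of malachite above 0.8 m/s and contact force between the fingers and malachite below 0.05 N) or (linear speed of teal above 0.8 m/s and contact force between the fingers and teal below 0.05 N) or (linear speed of shell above 0.8 m/s and contact force between the fingers and shell below 0.05 N) or (linear speed of jar above 0.8 m/s and contact force between the fingers and jar below 0.05 N)).
It also fails if it takes over 88 s, if anything falls off the work surface, if the arm or the gripper's body presses on something with over 40 N, if the wrist force passes 120 N, or if a joint passes its speed limit or range.

## Working session

There is one attempt and no reset: what is moved stays moved. The work goes in short steps, Python scripts to look and compute and a tool call to move; the robot and the scene stay as the last step left them, time stands still between calls to the robot, and variables do not carry over. Pictures are saved under pics/ and viewed, and the job is handed in when it is done.

Besides the shell and the picture viewer there is one more tool, called after "Emit:" by a JSON object that holds its "method" and its "body", one argument or row to a line. apply_moves: Moves the arm, as the interface text tells. Its arguments: {"type":"object","properties":{"plan":{"type":"string"},"grip_force":{"type":"number"}},"required":["plan"]}

```bash
mkdir -p pics; ls
python3 - <<'E'
from rig import observe, grab_frame
import cv2, numpy as np
s=observe()
for k in s: print(k, np.round(s[k],4).tolist() if not isinstance(s[k],(int,float)) else s[k])
for n in ("top","side"):
    f=grab_frame(n); np.savez(f"pics/{n}0.npz",**f)
    cv2.imwrite(f"pics/{n}0.png",cv2.cvtColor(f["img"],cv2.COLOR_RGB2BGR))
    print(n,f["fov_y"],f["cx"],f["cy"],np.round(f["R"],3).tolist(),np.round(f["t"],3), "cam pos",np.round(-f["R"].T@f["t"],3))
E
```

```text
pics
time_s 0.0
joint_positions [1.2826, 0.3537, 1.6342, -0.0, 1.1552, -0.0024]
joint_velocities [-0.0012, -0.0001, -0.0003, -0.0005, -0.0001, 0.0004]
tau [0.0036, -59.3853, -33.4211, 0.0701, 0.0234, -0.0002]
ee_pos [0.1761, 0.5992, 0.2328]
tcp_rot [-1.5723, -0.0, -0.2858]
wrist_force [0.3855, -0.1244, 0.7348]
torque [-0.0234, 0.0032, 0.0037]
grip_width 0.09178625539644686
top 44.85695769631798 317.6266059152514 200.00389671670925 [[-0.029, -1.0, -0.007], [-0.991, 0.03, -0.13], [0.13, 0.003, -0.991]] [0.013 0.484 1.048] cam pos [ 0.344 -0.005  1.102]
side 49.77074825599239 318.9619261278121 196.53965792490064 [[-0.942, -0.336, -0.01], [-0.141, 0.422, -0.895], [0.305, -0.842, -0.445]] [0.473 0.13  1.025] cam pos [0.152 0.967 0.577]
```

View pics/top0.png

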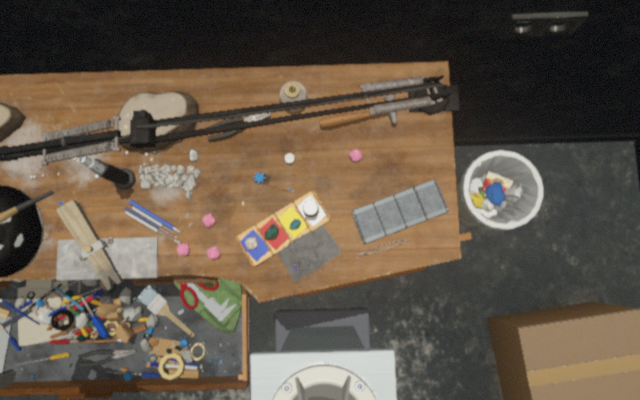

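View pics/side0.png

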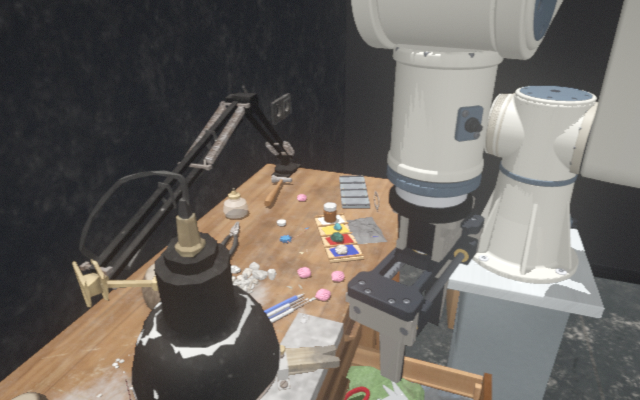

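```bash
cat > h.py <<'E'
import numpy as np, cv2
def load(p):
    d=np.load(p); return {k:d[k] for k in d}
def foc(f): return f["img"].shape[0]/2/np.tan(np.radians(float(f["fov_y"]))/2)
def proj(f,X):
    c=f["R"]@np.asarray(X,float)+f["t"]; F=foc(f); return np.array([f["cx"]+F*c[0]/c[2],f["cy"]+F*c[1]/c[2]])
def ray(f,u,v,z):
    F=foc(f); d=f["R"].T@np.array([(u-f["cx"])/F,(v-f["cy"])/F,1.]); o=-f["R"].T@f["t"]
    return o+d*(z-o[2])/d[2]
def cloud(f):
    F=foc(f); v,u=np.mgrid[:400,:640]; D=f["depth"]
    C=np.stack([(u-f["cx"])/F*D,(v-f["cy"])/F*D,D],-1); return (C-f["t"])@f["R"]
E
python3 - <<'E'
from h import *
for n,(x0,y0,x1,y1) in (("top",(220,160,460,290)),("side",(270,160,420,280))):
    f=load(f"pics/{n}0.npz"); print(n,proj(f,[.176,.6,.234]))
    c=f["img"][y0:y1,x0:x1]; k=800/(x1-x0) if (y1-y0)/(x1-x0)<.75 else 600/(y1-y0); k=int(k)
    c=cv2.resize(c,None,fx=k,fy=k,interpolation=cv2.INTER_CUBIC); cv2.imwrite(f"pics/{n}0c.png",c[...,::-1]); print(k)
    P=cloud(f); 
    print(P[200:204,280]) if n=="top" else 0
f=load("pics/top0.npz");P=cloud(f)
for uv in [(311,206),(296,224),(272,232),(252,243),(400,210),(300,180),(265,200)]: print(uv,P[uv[1],uv[0]].round(3))
E
```

```text
top [-24.49021493 371.26574065]
3
[[ 0.49185048  0.08536019 -0.00538366]
 [ 0.48913144  0.08515999 -0.00239105]
 [ 0.48681207  0.08520306 -0.00237986]
 [ 0.48440741  0.08519053 -0.00168858]]
side [414.34119518 333.74156202]
5
(311, 206) [0.469 0.013 0.053]
(296, 224) [0.433 0.048 0.02 ]
(272, 232) [0.416 0.102 0.03 ]
(252, 243) [0.393 0.147 0.024]
(400, 210) [ 0.458 -0.187  0.013]
(300, 180) [ 0.537  0.038 -0.003]
(265, 200) [0.492 0.119 0.001]
```

View pics/top0c.png

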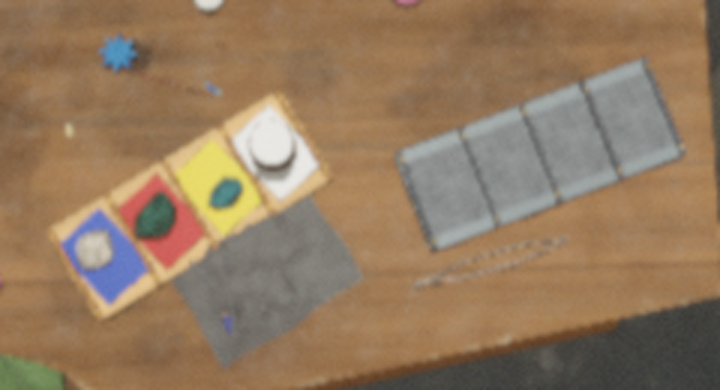

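View pics/side0c.png

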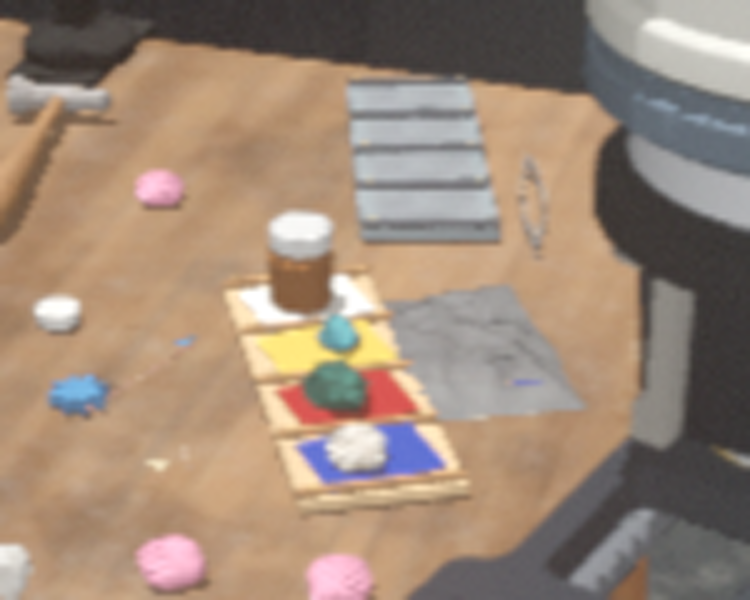

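```bash
cat > m.py <<'E'
from h import *
f=load("pics/top0.npz"); P=cloud(f); img=f["img"]; hsv=cv2.cvtColor(img,cv2.COLOR_RGB2HSV).astype(int); H,S,V=hsv[...,0],hsv[...,1],hsv[...,2]
roi=lambda x0,y0,x1,y1:(lambda m:(m.__setitem__((slice(y0,y1),slice(x0,x1)),1),m.astype(bool))[1])(np.zeros((400,640),np.uint8))
def big(m):
    n,l,st,c=cv2.connectedComponentsWithStats(m.astype(np.uint8)); i=1+np.argmax(st[1:,4]); return l==i
def rectw(m,z):
    cs,_=cv2.findContours(m.astype(np.uint8),cv2.RETR_EXTERNAL,cv2.CHAIN_APPROX_NONE); c=max(cs,key=cv2.contourArea)[:,0]
    W=np.array([ray(f,u,v,z)[:2] for u,v in c])*1000
    (c,(w,h),a)=cv2.minAreaRect(W.astype(np.float32)); return np.round(c,1),round(w,1),round(h,1),round(a,1)
wood=roi(230,185,335,270)
for n,m,z in (("blue",(H>105)&(H<130)&(S>100),.010),("red",((H<8)|(H>172))&(S>130),.010),("yel",(H>22)&(H<32)&(S>150),.010),("white",(S<40)&(V>150),.010)):
    m=big(m&wood); print(n,m.sum(),rectw(m,z))
print(hsv[200:216:4,396],hsv[180,420],hsv[190,396])
g=roi(345,172,455,248)&(S<75)&(V>55); g=big(cv2.morphologyEx(g.astype(np.uint8),cv2.MORPH_CLOSE,np.ones((3,3)))>0)
print("grey",g.sum(),rectw(g,.010))
dbg=img.copy(); dbg[g]=(255,0,0); 
for n,m in (("t",(H>80)&(H<103)&(S>90)),("mal",(H>60)&(H<95)&(V<110)&(S>60))):
    m=big(m&wood); dbg[m]=(255,0,255); q=P[m]; print(n,m.sum(),rectw(m,.018),np.percentile(q[:,2],[5,50,95]).round(4))
sh=big(roi(242,232,262,255)&(S<75)&(V>100)); dbg[sh]=(0,255,0); print("shell",sh.sum(),rectw(sh,.018),np.percentile(P[sh][:,2],[5,50,95]))
jl=big(roi(295,190,325,225)&(P[...,2]>.04)); dbg[jl]=(255,128,0); print("jar",jl.sum(),rectw(jl,.056),np.median(P[jl],0))
cv2.imwrite("pics/dbg2.png",cv2.resize(dbg[160:290,220:460],None,fx=3,fy=3,interpolation=0)[...,::-1])
E
python3 m.py
```

```text
blue 236 (array([389.3, 143.8]), 54.4, 38.0, 41.2)
red 291 (array([414.7, 100.8]), 56.1, 41.2, 43.5)Traceback (most recent call last):
  File "m.py", line 12, in <module>
    m=big(m&wood); print(n,m.sum(),rectw(m,z))
  File "m.py", line 5, in big
    n,l,st,c=cv2.connectedComponentsWithStats(m.astype(np.uint8)); i=1+np.argmax(st[1:,4]); return l==i
                                                                       ~~~~~~~~~^^^^^^^^^^
    return _wrapfunc(a, 'argmax', axis=axis, out=out, **kwds)
    return bound(*args, **kwds)
ValueError: attempt to get argmax of an empty sequence
```

```bash
sed -i 's/(H>22)&(H<32)&(S>150)/(H>23)\&(H<36)\&(S>130)\&(V>140)/' m.py; sed -i '/^wood=/a print(hsv[216,289],hsv[220,303],hsv[232,303],hsv[213,291])' m.py
python3 m.py
```

```text
[ 27 133 232] [ 24 134 204] [ 19  94 224] [ 27 134 233]
blue 236 (array([389.3, 143.8]), 54.4, 38.0, 41.2)
red 291 (array([414.7, 100.8]), 56.1, 41.2, 43.5)
yel 328 (array([438.3,  56.3]), 57.9, 43.1, 43.6)
white 457 (array([463.7,  14.3]), 59.7, 43.4, 43.1)
[[ 60   2 121]
 [ 90   2 119]
 [ 83   7 139]
 [ 80   5 143]] [ 15 127 155] [ 15 103 151]
grey 3312 (array([ 457.1, -185.9]), 82.7, 208.1, 19.2)
t 31 (array([433.1,  50.6]), 9.0, 18.8, 35.4) [0.018  0.0212 0.0243]
mal 80 (array([417.1, 104.9]), 20.1, 25.9, 25.4) [0.0229 0.0277 0.0317]
shell 164 (array([391.7, 151.2]), 30.1, 36.0, 44.1) [0.00771783 0.02019176 0.02607584]
jar 182 (array([465.3,  15.5]), 30.5, 32.8, 88.3) [0.46440517 0.01542059 0.05426352]
```

View pics/dbg2.png

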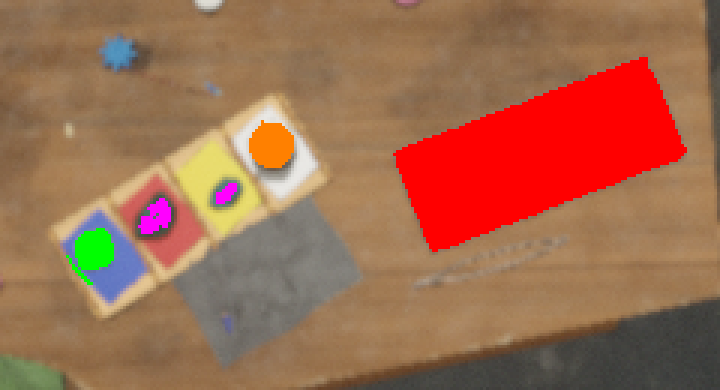

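```bash
cat > m2.py <<'E'
from h import *
import io,contextlib
with contextlib.redirect_stdout(io.StringIO()): exec(open("m.py").read())
def ori(m,z,n):
    v,u=np.nonzero(m); W=np.array([ray(f,a,b,z)[:2] for a,b in zip(u,v)])*1000
    c=W.mean(0); C=np.cov((W-c).T); e,E=np.linalg.eigh(C); a=E[:,1]; yaw=np.degrees(np.arctan2(-a[0],a[1])); yaw=(yaw+90)%180-90
    print(n,len(u),"c",c.round(1),"yaw(y long)",yaw.round(1),"len",(4*np.sqrt(e[::-1])).round(1)); return c
dbg=img.copy()
B=img.astype(int)
# each object : differs from pad colour inside pad hull
pads={"blue":(H>105)&(H<130)&(S>120),"red":((H<8)|(H>172))&(S>130),"yel":(H>23)&(H<36)&(S>115)&(V>140)}
zt={"blue":.018,"red":.02,"yel":.017}
for n,m in pads.items():
    m=big(m&wood); cs,_=cv2.findContours(m.astype(np.uint8),0,1); h=cv2.convexHull(max(cs,key=cv2.contourArea)); hm=np.zeros((400,640),np.uint8); cv2.fillPoly(hm,[h],1)
    M=cv2.moments(h); 
    o=hm.astype(bool)&~m; o=cv2.morphologyEx(o.astype(np.uint8),cv2.MORPH_OPEN,np.ones((3,3))).astype(bool); o=big(o)
    ori(o,zt[n],n); dbg[o]=(255,0,255)
    # height-based
    h=roi(235,185,330,268)&(P[...,2]>.0155)&(cv2.dilate(hm,np.ones((3,3)))>0); h=big(h); ori(h,zt[n],n+" h"); print(np.median(P[h],0).round(4), np.percentile(P[h][:,2],95).round(4))
print("pad hull"); 
cv2.imwrite("pics/dbg3.png",cv2.resize(dbg[180:275,232:342],None,fx=6,fy=6,interpolation=0)[...,::-1])
# wood outline by hue
w=wood&(S<140)&(V>150)|wood&(pads["blue"]|pads["red"]|pads["yel"]); w=big(cv2.morphologyEx(w.astype(np.uint8),cv2.MORPH_CLOSE,np.ones((5,5)))>0); print("wood",w.sum(),rectw(w,.01))
ori(jl,.056,"jar lid")
E
python3 m2.py
```

```text
blue 29 c [386.9 139.9] yaw(y long) 51.7 len [19.2  9.7]
blue h 33 c [387.9 143.8] yaw(y long) 48.8 len [24.1 11. ]
[0.3868 0.1428 0.0206] 0.0238
red 159 c [417.2 104.3] yaw(y long) 52.9 len [38.1 27.5]
red h 160 c [416.1 104. ] yaw(y long) 53.0 len [38.  27.5]
[0.4148 0.1031 0.0255] 0.0308
yel 92 c [433.7  51.3] yaw(y long) 44.0 len [28.8 20.8]
yel h 78 c [433.2  51.2] yaw(y long) 34.7 len [29.2 17.9]
[0.4331 0.0509 0.0197] 0.0235
pad hull
wood 5524 (array([429.2,  81.8]), 237.6, 190.1, 88.3)
jar lid 182 c [464.4  15.4] yaw(y long) -81.0 len [33.9 32.7]
```

View pics/dbg3.png

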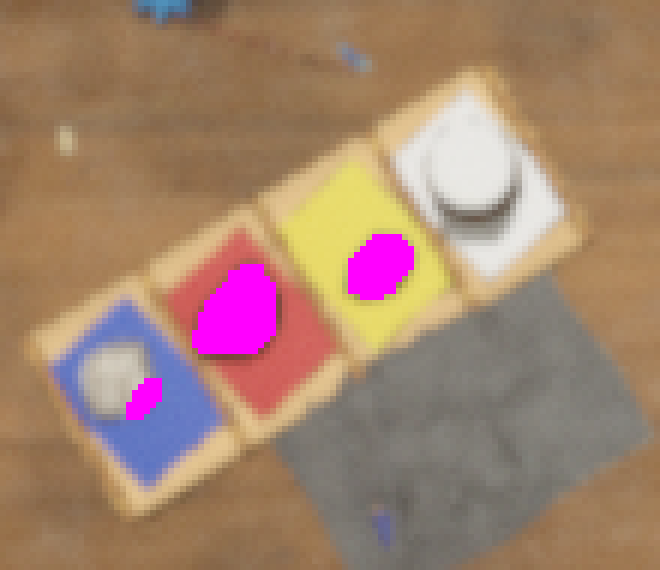

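```bash
cat >> m2.py <<'E'
print("----")
m=roi(242,232,262,252)&(S<90)&(V>100)&~((H>105)&(S>60)); m=big(cv2.morphologyEx(m.astype(np.uint8),cv2.MORPH_OPEN,np.ones((3,3)))>0)
ori(m,.018,"shell"); dbg[m]=(255,0,0)
h=roi(240,230,264,255)&(P[...,2]>.0155); h=big(h); ori(h,.018,"shell h"); print(np.percentile(P[h][:,2],[50,95]).round(4))
cv2.imwrite("pics/dbg4.png",cv2.resize(dbg[180:275,232:342],None,fx=6,fy=6,interpolation=0)[...,::-1])
s=load("pics/side0.npz"); d2=s["img"].copy()
d2=cv2.resize(d2[160:280,270:420],None,fx=5,fy=5,interpolation=cv2.INTER_CUBIC)
for X in ((.3915,.150,.018),(.4167,.1043,.020),(.4335,.0512,.017),(.4649,.0154,.033),(.457,-.186,.008)):
    p=(proj(s,X)-[270,160]+.5)*5; cv2.drawMarker(d2,tuple(int(a) for a in p),(255,0,255),0,14,2)
c=np.array([.457,-.186]);y=np.radians(19.2)
for a in (-.04,.04):
    for b in (-.104,.104):
        X=[*(c+[a*np.cos(y)-b*np.sin(y),a*np.sin(y)+b*np.cos(y)]),.0127]; p=(proj(s,X)-[270,160]+.5)*5; cv2.drawMarker(d2,tuple(int(a) for a in p),(255,0,0),0,14,2)
cv2.imwrite("pics/dbg5.png",d2[...,::-1])
E
python3 m2.py | sed -n '/----/,$p'
```

```text
----
shell 138 c [394.2 150.1] yaw(y long) 52.8 len [30.5 28.9]
shell h 123 c [393.2 150.5] yaw(y long) 51.1 len [29.6 27.2]
[0.0213 0.027 ]
```

View pics/dbg4.png

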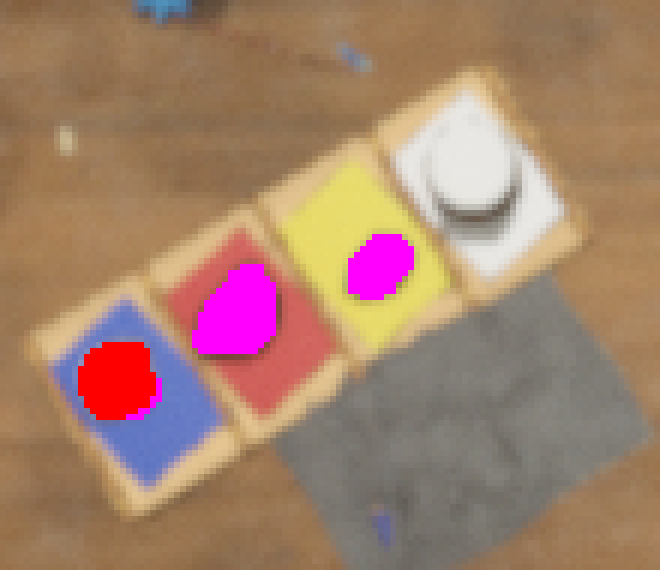

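View pics/dbg5.png

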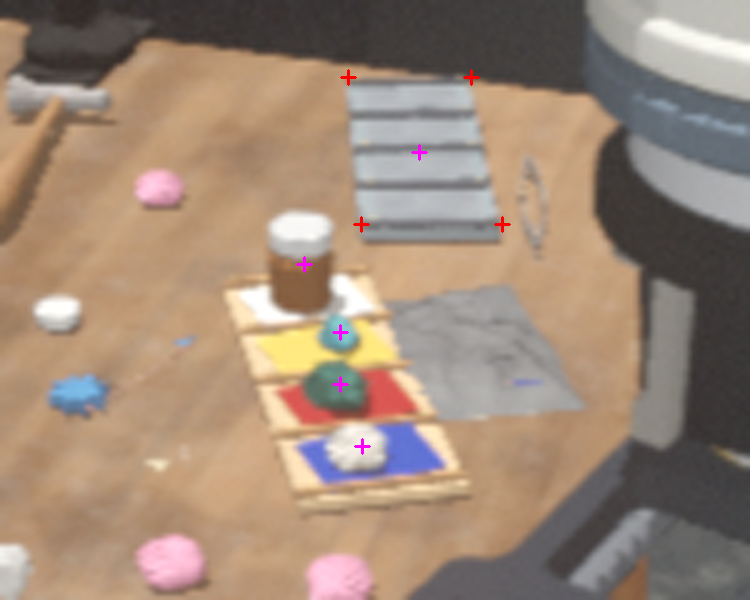

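```bash
cat > g.py <<'E'
import sys,numpy as np
from rig import observe
from scipy.spatial.transform import Rotation as Ro
# usage g.py X Y Z(mm) psi(deg jaw)
X,Y,Z,psi=map(float,sys.argv[1:5]); s=observe(); R=Ro.from_euler('xyz',s["tcp_rot"]).as_matrix(); p=np.array(s["ee_pos"])
d=np.array([X,Y,Z])/1000-p; t=R.T@d; cur=np.arctan2(R[1,2],R[0,2]); dy=(np.radians(psi)-cur+np.pi/2)%np.pi-np.pi/2
print("pos",p.round(4),"jaw",np.degrees(cur).round(1),"j",np.round(s["joint_positions"],2),"w",round(s["grip_width"],4),"F",np.round(s["wrist_force"],1),"t",s["time_s"])
print("shift",t.round(4),"turn",round(-dy,3),"rows>=",np.ceil(np.linalg.norm(d)/.0417),np.ceil(abs(np.degrees(dy))/7.16))
E
python3 g.py 394 150 110 50
```

```text
pos [0.1761 0.5992 0.2329] jaw 73.6 j [ 1.28  0.35  1.63 -0.    1.16 -0.  ] w 0.0917 F [-1.2  0.5 -0.6] t 0.1
shift [ 0.3357  0.1234 -0.3694] turn 0.412 rows>= 13.0 4.0
```

Emit:
{"method": "apply_moves", "body": {
  "plan": "0.04 0 -0.045 0.1 1;0.08 0 -0.09 0.2 0.6;0.12 0 -0.13 0.3 0.6;0.15 0 -0.17 0.412 0.6;0.18 0 -0.2 0.412 0.6;0.2 0 -0.22 0.412 0.6;0.22 0 -0.25 0.412 0.6;0.24 0 -0.27 0.412 0.6",
  "grip_force": 12
}}

```text
time_s: 0.77
ee_pos: [0.3185, 0.2963, 0.2334]
tcp_rot: [-1.571, 0.0, -0.697]
wrist_force: [0.9, 0.9, 0.3]
grip_width: 0.0553
```

```bash
python3 g.py 394 150 80 50
```

```text
pos [0.3185 0.2963 0.2334] jaw 50.0 j [ 0.75  0.05  2.02 -0.    1.07 -0.13] w 0.0553 F [0.9 0.9 0.3] t 0.7667
shift [ 0.1518  0.1534 -0.0636] turn 0.001 rows>= 6.0 1.0
```

Emit:
{"method": "apply_moves", "body": {
  "plan": "0 0 0 0 0.6;0 0 0 0 0.6"
}}

```text
time_s: 0.93
ee_pos: [0.3192, 0.2965, 0.2336]
tcp_rot: [-1.571, 0.0, -0.702]
wrist_force: [0.3, 0.3, -0.7]
grip_width: 0.0548
```

```bash
python3 g.py 394 150 80 50
```

```text
pos [0.3192 0.2965 0.2336] jaw 49.8 j [ 0.75  0.05  2.02  0.    1.07 -0.12] w 0.0548 F [ 0.3  0.3 -0.7] t 0.9333
shift [ 0.1518  0.1536 -0.0636] turn -0.004 rows>= 6.0 1.0
```

Emit:
{"method": "apply_moves", "body": {
  "plan": "0.15 0.08 -0.063 0 0.6;0.152 0.12 -0.064 0 0.6;0.152 0.153 -0.064 0 0.6;0.152 0.153 -0.064 0 0.6;0.152 0.153 -0.064 0 0.6;0.152 0.153 -0.064 0 0.6;0.152 0.153 -0.064 0 0.6;0.152 0.153 -0.064 0 0.6"
}}

```text
time_s: 1.6
ee_pos: [0.3934, 0.1521, 0.08]
tcp_rot: [-1.573, 0.001, -0.699]
wrist_force: [0.4, -0.3, 0.4]
grip_width: 0.0549
```

```bash
python3 g.py 394 150 33 50
python3 - <<'E'
from rig import grab_frame
import cv2
a=grab_frame("side")["img"][150:300,260:460]; b=grab_frame("top")["img"][150:300,200:400]
import numpy as np
o=np.vstack([cv2.resize(i,None,fx=2*1.95,fy=1.95*1,interpolation=2) for i in (a,b)]) if 0 else np.hstack([cv2.resize(i,(400,300),interpolation=2) for i in (a,b)])
cv2.imwrite("pics/s1.png",o[...,::-1])
E
```

```text
pos [0.3934 0.1521 0.08  ] jaw 50.0 j [ 0.37  0.28  2.18  0.    0.69 -0.51] w 0.0549 F [ 0.4 -0.3  0.4] t 1.6
shift [ 0.0019  0.047  -0.0012] turn -0.0 rows>= 2.0 1.0
```

View pics/s1.png

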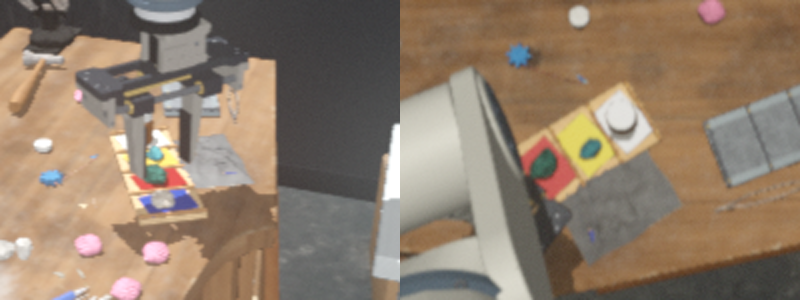

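Emit:
{"method": "apply_moves", "body": {
  "plan": "0.002 0.015 -0.001 0 0.6;0.002 0.03 -0.001 0 0.6;0.002 0.04 -0.001 0 0.6;0.002 0.047 -0.001 0 0.6;0.002 0.047 -0.001 0 0.6;0.002 0.047 -0.001 0 0.6"
}}

```text
time_s: 2.2
ee_pos: [0.3949, 0.1504, 0.0342]
tcp_rot: [-1.57, -0.0, -0.697]
wrist_force: [0.3, 0.7, 0.3]
grip_width: 0.0553
```

Emit:
{"method": "apply_moves", "body": {
  "plan": "0 0 0 0 0.45;0 0 0 0 0.35;0 0 0 0 0.25;0 0 0 0 0.15;0 0 0 0 0.15;0 0 0 0 0.15;0 0 0 0 0.15;0 0 0 0 0.15",
  "grip_force": 12
}}

```text
time_s: 2.87
ee_pos: [0.3949, 0.1496, 0.0338]
tcp_rot: [-1.57, -0.0, -0.698]
wrist_force: [-0.4, 0.5, 5.2]
grip_width: 0.0264
```

```bash
python3 g.py 394 150 110 50;python3 - <<'E'
from rig import grab_frame
import cv2
a=grab_frame("side")["img"][180:300,260:420]
cv2.imwrite("pics/s2.png",cv2.resize(a,None,fx=4,fy=4,interpolation=2)[...,::-1])
E
```

```text
pos [0.3949 0.1496 0.0338] jaw 50.0 j [ 0.36  0.37  2.2   0.    0.56 -0.51] w 0.0264 F [-0.4  0.5  5.2] t 2.8667
shift [-0.001  -0.0762 -0.0003] turn 0.0 rows>= 2.0 1.0
```

View pics/s2.png

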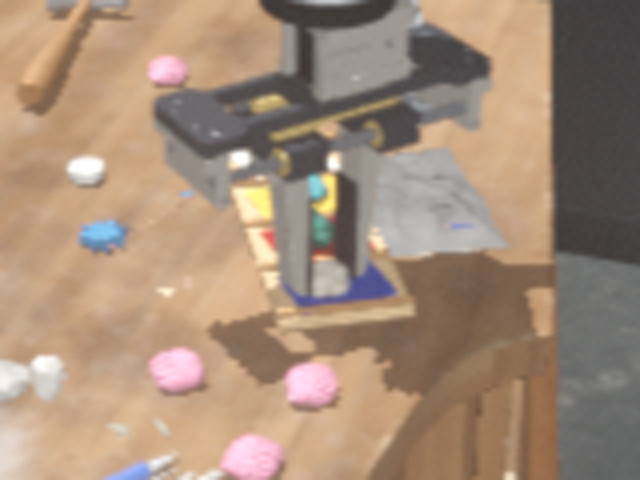

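Emit:
{"method": "apply_moves", "body": {
  "plan": "0 -0.003 0 0 0.15;0 -0.006 0 0 0.15;0 -0.01 0 0 0.15;0 -0.014 0 0 0.15;0 -0.014 0 0 0.15"
}}

```text
time_s: 3.33
ee_pos: [0.3951, 0.1497, 0.0483]
tcp_rot: [-1.57, -0.001, -0.698]
wrist_force: [0.6, -0.3, 0.6]
grip_width: 0.0262
```

```bash
python3 g.py 394 150 110 50;python3 - <<'E'
from rig import grab_frame
import cv2
a=grab_frame("side")["img"][180:300,260:420]
cv2.imwrite("pics/s3.png",cv2.resize(a,None,fx=4,fy=4,interpolation=2)[...,::-1])
E
```

```text
pos [0.3951 0.1497 0.0483] jaw 50.0 j [ 0.36  0.34  2.2  -0.    0.6  -0.51] w 0.0262 F [ 0.6 -0.3  0.6] t 3.3333
shift [-0.001  -0.0617 -0.0004] turn 0.0 rows>= 2.0 1.0
```

View pics/s3.png

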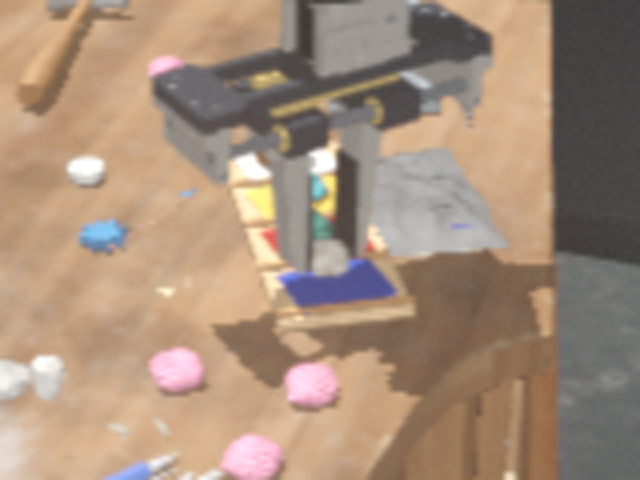

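```bash
python3 g.py 482 -257 100 19
```

```text
pos [0.395  0.1497 0.0481] jaw 50.0 j [ 0.36  0.34  2.2  -0.    0.6  -0.51] w 0.0263 F [ 0.4  0.7 -0.6] t 3.3833
shift [ 0.328  -0.052  -0.2557] turn 0.541 rows>= 11.0 5.0
```

Emit:
{"method": "apply_moves", "body": {
  "plan": "0 -0.02 0 0 0.15;0 -0.045 0 0 0.15;0.02 -0.052 -0.016 0.05 0.15;0.045 -0.052 -0.035 0.1 0.15;0.07 -0.052 -0.055 0.2 0.15;0.1 -0.052 -0.078 0.3 0.15;0.13 -0.052 -0.1 0.4 0.15;0.155 -0.052 -0.12 0.5 0.15"
}}

```text
time_s: 4.05
ee_pos: [0.4368, -0.044, 0.0998]
tcp_rot: [-1.57, -0.0, -1.203]
wrist_force: [0.2, 0.1, 0.3]
grip_width: 0.0264
```

```bash
python3 g.py 482 -257 90 19
```

```text
pos [ 0.4368 -0.044   0.0998] jaw 21.1 j [-0.1   0.26  2.14 -0.    0.74 -0.47] w 0.0264 F [0.2 0.1 0.3] t 4.05
shift [ 0.215   0.0098 -0.0345] turn 0.037 rows>= 6.0 1.0
```

Emit:
{"method": "apply_moves", "body": {
  "plan": "0.04 0 -0.006 0.037 0.15;0.08 0 -0.013 0.037 0.15;0.12 0 -0.02 0.037 0.15;0.155 0 -0.027 0.037 0.15;0.185 0.003 -0.03 0.037 0.15;0.205 0.006 -0.033 0.037 0.15;0.215 0.01 -0.0345 0.037 0.15;0.215 0.01 -0.0345 0.037 0.15"
}}

```text
time_s: 4.72
ee_pos: [0.4825, -0.2561, 0.0887]
tcp_rot: [-1.571, 0.0, -1.237]
wrist_force: [0.0, -0.1, -0.8]
grip_width: 0.0264
```

```bash
python3 g.py 482 -257 33 19;python3 - <<'E'
from rig import grab_frame
import cv2,numpy as np
for n in("side","top"):
    f=grab_frame(n); np.savez("pics/%s4.npz"%n,**f)
a=np.load("pics/side4.npz")["img"][120:280,270:430];b=np.load("pics/top4.npz")["img"][150:270,340:500]
cv2.imwrite("pics/s4.png",np.hstack([cv2.resize(i,(400,int(400*i.shape[0]/i.shape[1])),interpolation=2)[:300] for i in (a,b)])[...,::-1])
E
```

```text
pos [ 0.4825 -0.2561  0.0887] jaw 19.1 j [-0.49  0.42  1.92 -0.    0.81 -0.82] w 0.0264 F [ 0.  -0.1 -0.8] t 4.7167
shift [ 0.0007  0.0557 -0.0007] turn 0.003 rows>= 2.0 1.0
```

View pics/s4.png

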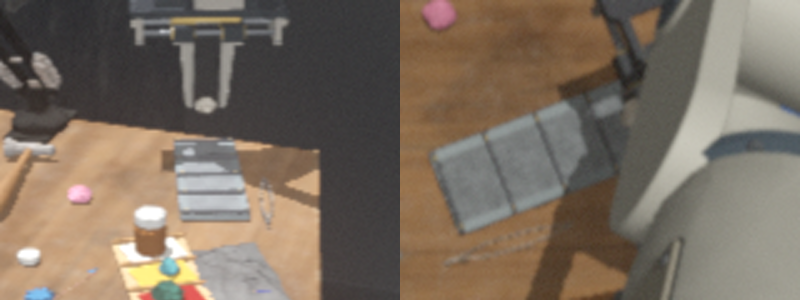

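Emit:
{"method": "apply_moves", "body": {
  "plan": "0 0.01 0 0 0.15;0 0.025 0 0 0.15;0 0.04 0 0 0.15;0 0.048 0 0 0.15;0 0.052 0 0 0.15;0 0.054 0 0 0.15;0 0.055 0 0 0.15;0 0.055 0 0 0.15"
}}

```text
time_s: 5.48
ee_pos: [0.4829, -0.2547, 0.0349]
tcp_rot: [-1.57, -0.0, -1.234]
wrist_force: [0.6, -0.6, -0.4]
grip_width: 0.027
```

Emit:
{"method": "apply_moves", "body": {
  "plan": "-0.002 0.001 0 0 0.15;-0.002 0.002 0 0 0.15;-0.002 0.003 0 0 0.15;-0.002 0.003 0 0 0.15"
}}

```text
time_s: 5.82
ee_pos: [0.4821, -0.253, 0.0319]
tcp_rot: [-1.57, -0.0, -1.235]
wrist_force: [-0.2, 1.2, 3.2]
grip_width: 0.0267
```

Emit:
{"method": "apply_moves", "body": {
  "plan": "0 -0.002 0 0 0.15;0.003 -0.002 0 0 0.15;0.004 -0.002 0 0 0.15;0.004 -0.001 0 0 0.15;0.004 0 0 0 0.15;0.004 0 0 0 0.15"
}}

```text
time_s: 6.32
ee_pos: [0.4834, -0.2569, 0.0318]
tcp_rot: [-1.571, -0.0, -1.235]
wrist_force: [-0.9, -0.0, 5.8]
grip_width: 0.0265
```

Emit:
{"method": "apply_moves", "body": {
  "plan": "0 0 0 0 0.3;0 0 0 0 0.35;0 0 0 0 0.4;0 0 0 0 0.5;0 -0.005 0 0 0.55;0 -0.015 0 0 0.6;0 -0.035 0 0 0.6;0 -0.07 0 0 0.6"
}}

```text
time_s: 6.98
ee_pos: [0.4814, -0.2557, 0.1005]
tcp_rot: [-1.574, 0.004, -1.235]
wrist_force: [0.7, -0.7, 0.3]
grip_width: 0.0553
```

```bash
python3 g.py 417 104 90 53
```

```text
pos [ 0.4814 -0.2557  0.1005] jaw 19.3 j [-0.49  0.4   1.91 -0.    0.84 -0.83] w 0.0553 F [ 0.7 -0.7  0.3] t 6.9833
shift [-0.3608  0.0116  0.0578] turn -0.589 rows>= 9.0 5.0
```

Emit:
{"method": "apply_moves", "body": {
  "plan": "-0.04 0 0.006 -0.06 0.55;-0.08 0 0.012 -0.12 0.55;-0.12 0 0.018 -0.2 0.55;-0.16 0 0.025 -0.3 0.55;-0.2 0 0.032 -0.4 0.55;-0.24 0 0.04 -0.5 0.55;-0.28 0 0.045 -0.589 0.55;-0.32 0 0.05 -0.589 0.55"
}}

```text
time_s: 7.65
ee_pos: [0.4246, 0.0637, 0.1026]
tcp_rot: [-1.57, -0.001, -0.64]
wrist_force: [0.8, 0.9, -0.5]
grip_width: 0.0504
```

```bash
python3 g.py 417 104 80 53;python3 - <<'E'
from rig import grab_frame
import cv2,numpy as np
for n in("side","top"):
    f=grab_frame(n); np.savez("pics/%s5.npz"%n,**f)
a=np.load("pics/side5.npz")["img"][160:280,270:430];b=np.load("pics/top5.npz")["img"][150:270,340:500]
cv2.imwrite("pics/s5.png",np.hstack([cv2.resize(i,(400,300),interpolation=2)[:300] for i in (a,b)])[...,::-1])
E
```

```text
pos [0.4246 0.0637 0.1026] jaw 53.3 j [ 0.15  0.24  2.15  0.    0.75 -0.79] w 0.0504 F [ 0.8  0.9 -0.5] t 7.65
shift [-0.0302  0.0226  0.0277] turn 0.005 rows>= 2.0 1.0
```

View pics/s5.png

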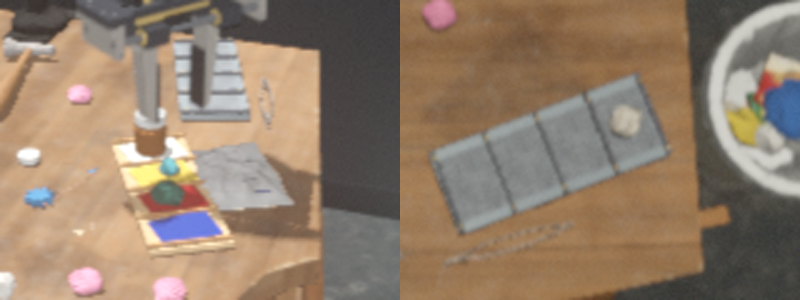

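Emit:
{"method": "apply_moves", "body": {
  "plan": "-0.015 0.005 0.014 0.005 0.55;-0.03 0.015 0.028 0.005 0.55;-0.03 0.03 0.028 0.005 0.55;-0.03 0.045 0.028 0.005 0.55;-0.03 0.058 0.028 0.005 0.55;-0.03 0.065 0.028 0.005 0.55;-0.03 0.069 0.028 0.005 0.55;-0.03 0.069 0.028 0.005 0.55"
}}

```text
time_s: 8.42
ee_pos: [0.4178, 0.102, 0.0324]
tcp_rot: [-1.571, 0.0, -0.651]
wrist_force: [-0.5, -0.1, 0.1]
grip_width: 0.0503
```

```bash
python3 g.py 417 104 32 53
```

```text
pos [0.4178 0.102  0.0324] jaw 52.7 j [ 0.24  0.38  2.19 -0.    0.57 -0.68] w 0.0503 F [-0.5 -0.1  0.1] t 8.4167
shift [-0.0018  0.0004  0.0012] turn -0.006 rows>= 1.0 1.0
```

Emit:
{"method": "apply_moves", "body": {
  "plan": "-0.002 0 0.001 0 0.5;-0.002 0 0.001 0 0.4;-0.002 0 0.001 0 0.3;-0.002 0 0.001 0 0.2;-0.002 0 0.001 0 0.15;-0.002 0 0.001 0 0.15;-0.002 0 0.001 0 0.15;-0.002 0 0.001 0 0.15",
  "grip_force": 15
}}

```text
time_s: 9.08
ee_pos: [0.4172, 0.1044, 0.033]
tcp_rot: [-1.57, -0.0, -0.651]
wrist_force: [-0.5, -0.5, 6.0]
grip_width: 0.0263
```

Emit:
{"method": "apply_moves", "body": {
  "plan": "0 -0.003 0 0 0.15;0 -0.006 0 0 0.15;0 -0.01 0 0 0.15;0 -0.015 0 0 0.15;0 -0.025 0 0 0.15;0 -0.04 0 0 0.15;0 -0.055 0 0 0.15;0 -0.06 0 0 0.15"
}}

```text
time_s: 9.75
ee_pos: [0.4178, 0.1046, 0.0945]
tcp_rot: [-1.569, -0.002, -0.651]
wrist_force: [1.8, -0.1, -0.5]
grip_width: 0.0263
```

```bash
python3 g.py 465 -210 90 19;python3 - <<'E'
from rig import grab_frame
import cv2,numpy as np
a=grab_frame("side")["img"][130:280,270:420]
cv2.imwrite("pics/s6.png",cv2.resize(a,None,fx=3,fy=3,interpolation=2)[...,::-1])
E
```

```text
pos [0.4178 0.1046 0.0945] jaw 52.7 j [ 0.24  0.26  2.16 -0.    0.72 -0.68] w 0.0263 F [ 1.8 -0.1 -0.5] t 9.75
shift [ 0.2281  0.0044 -0.2217] turn 0.588 rows>= 8.0 5.0
```

View pics/s6.png

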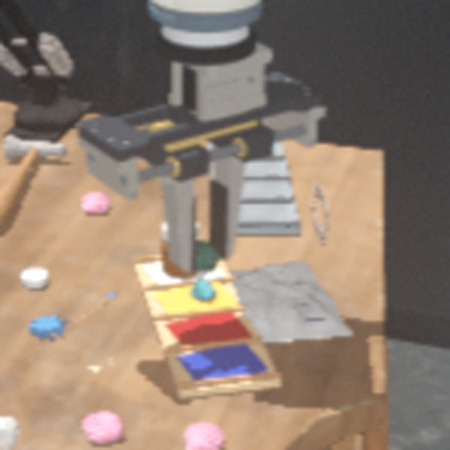

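Emit:
{"method": "apply_moves", "body": {
  "plan": "0.01 -0.015 -0.01 0 0.15;0.03 -0.015 -0.03 0.06 0.15;0.055 -0.015 -0.055 0.14 0.15;0.08 -0.015 -0.08 0.24 0.15;0.108 -0.015 -0.105 0.34 0.15;0.135 -0.015 -0.131 0.44 0.15;0.16 -0.015 -0.155 0.54 0.15;0.185 -0.01 -0.18 0.588 0.15"
}}

```text
time_s: 10.47
ee_pos: [0.4553, -0.1529, 0.1027]
tcp_rot: [-1.57, -0.0, -1.245]
wrist_force: [0.6, 0.6, -0.2]
grip_width: 0.0259
```

```bash
python3 g.py 465 -210 90 19
```

```text
pos [ 0.4553 -0.1529  0.1027] jaw 18.7 j [-0.33  0.31  2.05  0.    0.78 -0.65] w 0.0259 F [ 0.6  0.6 -0.2] t 10.4667
shift [ 0.0572  0.0127 -0.0091] turn -0.006 rows>= 2.0 1.0
```

Emit:
{"method": "apply_moves", "body": {
  "plan": "0.025 0.005 -0.004 0 0.15;0.045 0.01 -0.008 0 0.15;0.057 0.02 -0.009 0 0.15;0.057 0.035 -0.009 0 0.15;0.057 0.05 -0.009 0 0.15;0.057 0.06 -0.009 0 0.15;0.057 0.066 -0.009 0 0.15;0.057 0.066 -0.009 0 0.15"
}}

```text
time_s: 11.13
ee_pos: [0.4641, -0.2072, 0.0352]
tcp_rot: [-1.573, 0.002, -1.239]
wrist_force: [-0.4, -1.2, 0.0]
grip_width: 0.0263
```

```bash
python3 g.py 465 -210 31.5 19
```

```text
pos [ 0.4641 -0.2072  0.0352] jaw 19.0 j [-0.42  0.46  2.02  0.    0.66 -0.76] w 0.0263 F [-0.4 -1.2  0. ] t 11.1333
shift [ 0.0029  0.0037 -0.0001] turn 0.001 rows>= 1.0 1.0
```

Emit:
{"method": "apply_moves", "body": {
  "plan": "0.002 0 0 0 0.15;0.003 0.001 0 0 0.15;0.003 0.002 0 0 0.15;0.003 0.003 0 0 0.15;0.003 0.003 0 0 0.15"
}}

```text
time_s: 11.55
ee_pos: [0.4662, -0.2106, 0.0338]
tcp_rot: [-1.57, -0.0, -1.239]
wrist_force: [0.9, 0.3, -0.4]
grip_width: 0.0264
```

Emit:
{"method": "apply_moves", "body": {
  "plan": "0 0.001 0 0 0.15;0 0.0015 0 0 0.15;0 0.0025 0 0 0.15;0 0.0025 0 0 0.15"
}}

```text
time_s: 11.88
ee_pos: [0.4661, -0.2106, 0.0311]
tcp_rot: [-1.571, -0.0, -1.239]
wrist_force: [0.1, 0.9, 0.8]
grip_width: 0.0266
```

Emit:
{"method": "apply_moves", "body": {
  "plan": "0 0.0005 0 0 0.15;0 0.001 0 0 0.15;0 0.001 0 0 0.15"
}}

```text
time_s: 12.13
ee_pos: [0.4662, -0.2107, 0.0309]
tcp_rot: [-1.571, -0.0, -1.239]
wrist_force: [-3.9, 1.8, 11.8]
grip_width: 0.0263
```

Contact is established. Releasing.

Emit:
{"method": "apply_moves", "body": {
  "plan": "0 0 0 0 0.3;0 0 0 0 0.35;0 0 0 0 0.4;0 0 0 0 0.5;0 -0.005 0 0 0.5;0 -0.015 0 0 0.5;0 -0.035 0 0 0.45;0 -0.07 0 0 0.45"
}}

```text
time_s: 12.8
ee_pos: [0.4642, -0.2097, 0.0991]
tcp_rot: [-1.574, 0.003, -1.239]
wrist_force: [0.3, -0.6, -0.6]
grip_width: 0.0414
```

```bash
python3 g.py 433 51 90 40
```

```text
pos [ 0.4642 -0.2097  0.0991] jaw 19.0 j [-0.43  0.36  1.99 -0.    0.8  -0.76] w 0.0414 F [ 0.3 -0.6 -0.6] t 12.8
shift [-0.2566  0.0098  0.0555] turn -0.366 rows>= 7.0 3.0
```

Emit:
{"method": "apply_moves", "body": {
  "plan": "-0.035 0 0.007 -0.06 0.45;-0.075 0 0.015 -0.12 0.45;-0.115 0 0.024 -0.2 0.45;-0.15 0 0.032 -0.28 0.45;-0.19 0 0.04 -0.366 0.45;-0.225 0 0.048 -0.366 0.45;-0.2566 0.002 0.0555 -0.366 0.45;-0.2566 0.01 0.0555 -0.366 0.45"
}}

```text
time_s: 13.47
ee_pos: [0.4353, 0.0544, 0.0917]
tcp_rot: [-1.568, -0.001, -0.87]
wrist_force: [-0.0, -0.3, 0.8]
grip_width: 0.0415
```

```bash
python3 g.py 433.5 51.2 31.5 40;python3 - <<'E'
from rig import grab_frame
import cv2,numpy as np
for n in("side","top"):
    f=grab_frame(n); np.savez("pics/%s7.npz"%n,**f)
a=np.load("pics/side7.npz")["img"][160:280,270:430];b=np.load("pics/top7.npz")["img"][150:270,340:500]
cv2.imwrite("pics/s7.png",np.hstack([cv2.resize(i,(400,300),interpolation=2)[:300] for i in (a,b)])[...,::-1])
E
```

```text
pos [0.4353 0.0544 0.0917] jaw 40.2 j [ 0.12  0.27  2.14  0.    0.72 -0.58] w 0.0415 F [-0.  -0.3  0.8] t 13.4667
shift [ 0.0012  0.0601 -0.0036] turn 0.003 rows>= 2.0 1.0
```

View pics/s7.png

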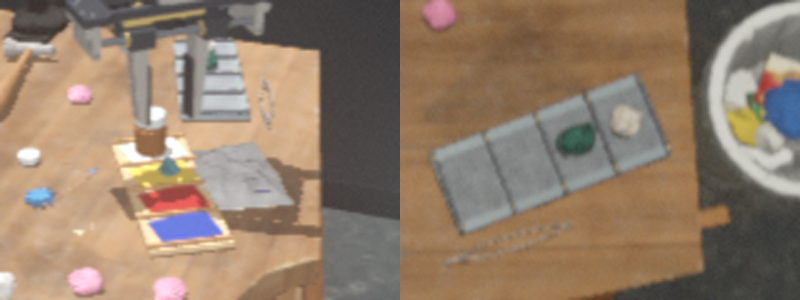

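Emit:
{"method": "apply_moves", "body": {
  "plan": "0 0.01 -0.003 0 0.45;0 0.025 -0.003 0 0.45;0 0.04 -0.003 0 0.45;0 0.05 -0.003 0 0.45;0 0.056 -0.003 0 0.45;0 0.06 -0.003 0 0.45;0 0.06 -0.003 0 0.45"
}}

```text
time_s: 14.15
ee_pos: [0.4325, 0.0476, 0.0298]
tcp_rot: [-1.571, 0.0, -0.874]
wrist_force: [0.1, 0.1, -0.4]
grip_width: 0.0415
```

```bash
python3 g.py 433.5 51.2 30.8 40
```

```text
pos [0.4325 0.0476 0.0298] jaw 39.9 j [ 0.11  0.4   2.18 -0.    0.57 -0.59] w 0.0415 F [ 0.1  0.1 -0.4] t 14.15
shift [-0.0022 -0.001   0.0031] turn -0.001 rows>= 1.0 1.0
```

Emit:
{"method": "apply_moves", "body": {
  "plan": "-0.002 -0.001 0.003 0 0.4;-0.002 -0.001 0.003 0 0.3;-0.002 -0.001 0.003 0 0.2;-0.002 -0.001 0.003 0 0.1;-0.002 -0.001 0.003 0 0.1;-0.002 -0.001 0.003 0 0.1;-0.002 -0.001 0.003 0 0.1;-0.002 -0.001 0.003 0 0.1",
  "grip_force": 12
}}

```text
time_s: 14.82
ee_pos: [0.434, 0.0517, 0.0314]
tcp_rot: [-1.57, -0.0, -0.873]
wrist_force: [-0.4, 2.3, 5.7]
grip_width: 0.0188
```

Emit:
{"method": "apply_moves", "body": {
  "plan": "0 -0.003 0 0 0.1;0 -0.006 0 0 0.1;0 -0.01 0 0 0.1;0 -0.015 0 0 0.1;0 -0.025 0 0 0.1;0 -0.04 0 0 0.1;0 -0.06 0 0 0.1;0 -0.07 0 0 0.1"
}}

```text
time_s: 15.48
ee_pos: [0.4342, 0.0517, 0.1034]
tcp_rot: [-1.569, -0.001, -0.873]
wrist_force: [0.4, -0.2, -0.5]
grip_width: 0.0187
```

```bash
python3 g.py 449 -162 90 19;python3 - <<'E'
from rig import grab_frame
import cv2,numpy as np
a=grab_frame("side")["img"][130:280,270:420]
cv2.imwrite("pics/s8.png",cv2.resize(a,None,fx=3,fy=3,interpolation=2)[...,::-1])
E
```

```text
pos [0.4342 0.0517 0.1034] jaw 40.0 j [ 0.12  0.25  2.14 -0.    0.75 -0.58] w 0.0187 F [ 0.4 -0.2 -0.5] t 15.4833
shift [ 0.1732  0.0134 -0.126 ] turn 0.366 rows>= 6.0 3.0
```

View pics/s8.png

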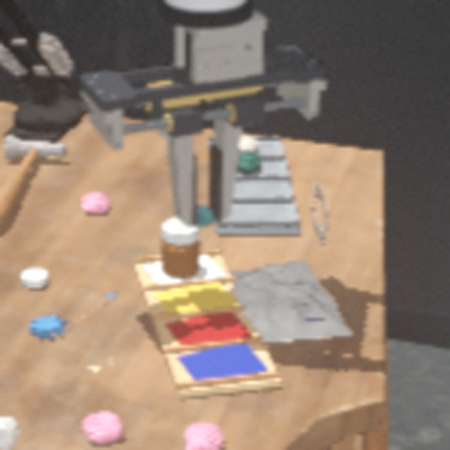

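Emit:
{"method": "apply_moves", "body": {
  "plan": "0.02 0 -0.015 0.04 0.1;0.048 0 -0.035 0.1 0.1;0.078 0 -0.056 0.18 0.1;0.108 0 -0.078 0.26 0.1;0.135 0 -0.098 0.34 0.1;0.158 0.005 -0.115 0.366 0.1;0.173 0.013 -0.126 0.366 0.1;0.173 0.02 -0.126 0.366 0.1"
}}

```text
time_s: 16.2
ee_pos: [0.4489, -0.165, 0.0812]
tcp_rot: [-1.57, -0.002, -1.242]
wrist_force: [-0.0, -0.0, -0.1]
grip_width: 0.0192
```

```bash
python3 g.py 449 -162.5 33 19.2
```

```text
pos [ 0.4489 -0.165   0.0812] jaw 18.9 j [-0.35  0.34  2.07 -0.    0.73 -0.68] w 0.0192 F [-0.  -0.  -0.1] t 16.2
shift [-0.0024  0.0482  0.0008] turn -0.006 rows>= 2.0 1.0
```

Emit:
{"method": "apply_moves", "body": {
  "plan": "0 0.01 0 0 0.1;0 0.025 0 0 0.1;0 0.037 0 0 0.1;0 0.044 0 0 0.1;0 0.047 0 0 0.1;0 0.049 0 0 0.1;0 0.049 0 0 0.1;0 0.049 0 0 0.1"
}}

```text
time_s: 16.87
ee_pos: [0.4485, -0.1617, 0.0324]
tcp_rot: [-1.57, -0.0, -1.238]
wrist_force: [0.6, -0.6, 0.1]
grip_width: 0.0189
```

```bash
python3 g.py 449 -162.5 29.5 19.2
```

```text
pos [ 0.4485 -0.1617  0.0324] jaw 19.0 j [-0.35  0.43  2.09 -0.    0.62 -0.68] w 0.0189 F [ 0.6 -0.6  0.1] t 16.8667
shift [0.0009 0.0029 0.0002] turn -0.003 rows>= 1.0 1.0
```

Emit:
{"method": "apply_moves", "body": {
  "plan": "0.001 0.001 0 0 0.1;0.001 0.002 0 0 0.1;0.001 0.003 0 0 0.1;0.001 0.003 0 0 0.1"
}}

```text
time_s: 17.2
ee_pos: [0.4489, -0.163, 0.0294]
tcp_rot: [-1.57, -0.0, -1.239]
wrist_force: [-0.5, 0.2, 3.7]
grip_width: 0.0188
```

Contact (3.7 N). Release.

Emit:
{"method": "apply_moves", "body": {
  "plan": "0 0 0 0 0.22;0 0 0 0 0.28;0 0 0 0 0.35;0 0 0 0 0.42;0 -0.005 0 0 0.42;0 -0.015 0 0 0.42;0 -0.035 0 0 0.6;0 -0.075 0 0 0.6"
}}

```text
time_s: 17.87
ee_pos: [0.4462, -0.162, 0.1028]
tcp_rot: [-1.576, 0.004, -1.239]
wrist_force: [0.1, -0.5, -0.1]
grip_width: 0.0497
```

```bash
python3 g.py 465 15.4 105 30
```

```text
pos [ 0.4462 -0.162   0.1028] jaw 19.0 j [-0.35  0.31  2.06 -0.    0.79 -0.68] w 0.0497 F [ 0.1 -0.5 -0.1] t 17.8667
shift [-0.1616 -0.002   0.0756] turn -0.192 rows>= 5.0 2.0
```

Emit:
{"method": "apply_moves", "body": {
  "plan": "-0.03 -0.003 0.014 -0.06 0.7;-0.065 -0.003 0.03 -0.12 0.7;-0.1 -0.003 0.046 -0.192 0.7;-0.135 -0.003 0.063 -0.192 0.7;-0.16 -0.002 0.0755 -0.192 0.7;-0.1616 -0.002 0.0756 -0.192 0.7;-0.1616 -0.002 0.0756 -0.192 0.7;-0.1616 -0.002 0.0756 -0.192 0.7"
}}

```text
time_s: 18.53
ee_pos: [0.4674, 0.0144, 0.1066]
tcp_rot: [-1.571, -0.0, -1.046]
wrist_force: [-0.2, -0.1, 0.2]
grip_width: 0.064
```

```bash
python3 g.py 465 15.4 33 30
python3 - <<'E'
from rig import grab_frame
import cv2,numpy as np
for n in("side","top"):
    f=grab_frame(n); np.savez("pics/%s9.npz"%n,**f)
a=np.load("pics/side9.npz")["img"][160:280,270:430];b=np.load("pics/top9.npz")["img"][150:270,340:500]
cv2.imwrite("pics/s9.png",np.hstack([cv2.resize(i,(400,300),interpolation=2)[:300] for i in (a,b)])[...,::-1])
E
```

```text
pos [0.4674 0.0144 0.1066] jaw 30.1 j [ 0.03  0.29  2.07 -0.    0.78 -0.5 ] w 0.064 F [-0.2 -0.1  0.2] t 18.5333
shift [-0.0021  0.0736 -0.0016] turn 0.001 rows>= 2.0 1.0
```

View pics/s9.png

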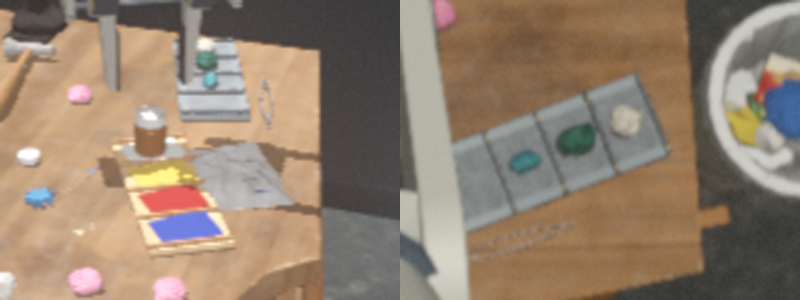

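Teal is in its bay (second from left), and the jar stands below the open gripper. Next I descend on the jar.

Emit:
{"method": "apply_moves", "body": {
  "plan": "-0.002 0.012 -0.0015 0 0.7;-0.002 0.03 -0.0015 0 0.7;-0.002 0.045 -0.0015 0 0.7;-0.002 0.058 -0.0015 0 0.7;-0.002 0.067 -0.0015 0 0.7;-0.002 0.073 -0.0015 0 0.7;-0.002 0.073 -0.0015 0 0.7;-0.002 0.073 -0.0015 0 0.7"
}}

```text
time_s: 19.3
ee_pos: [0.4651, 0.0152, 0.0332]
tcp_rot: [-1.571, 0.0, -1.047]
wrist_force: [0.0, 0.5, -0.9]
grip_width: 0.0644
```

Emit:
{"method": "apply_moves", "body": {
  "plan": "0 0 0 0 0.6;0 0 0 0 0.5;0 0 0 0 0.42;0 0 0 0 0.36;0 0 0 0 0.3;0 0 0 0 0.25;0 0 0 0 0.25;0 0 0 0 0.25",
  "grip_force": 15
}}

```text
time_s: 19.97
ee_pos: [0.4653, 0.0156, 0.0334]
tcp_rot: [-1.57, -0.0, -1.047]
wrist_force: [-0.2, 0.0, 6.1]
grip_width: 0.0346
```

```bash
python3 g.py 432.3 -115.2 90 19.2
```

```text
pos [0.4653 0.0156 0.0334] jaw 30.0 j [ 0.03  0.42  2.11  0.    0.61 -0.49] w 0.0346 F [-0.2  0.   6.1] t 19.9667
shift [ 0.0968 -0.0566 -0.094 ] turn 0.189 rows>= 4.0 2.0
```

Emit:
{"method": "apply_moves", "body": {
  "plan": "0 -0.003 0 0 0.25;0 -0.008 0 0 0.25;0 -0.016 0 0 0.25;0 -0.028 0 0 0.25;0 -0.042 0 0 0.25;0 -0.052 0 0 0.25;0 -0.057 0 0 0.25;0.01 -0.057 -0.01 0.02 0.25"
}}

```text
time_s: 20.63
ee_pos: [0.463, 0.0029, 0.0917]
tcp_rot: [-1.568, -0.001, -1.066]
wrist_force: [0.6, 0.4, -0.2]
grip_width: 0.0347
```

```bash
python3 g.py 432.3 -115.2 85 19.2
python3 - <<'E'
from rig import grab_frame
import cv2,numpy as np
a=grab_frame("side")["img"][130:280,270:420]
cv2.imwrite("pics/s10.png",cv2.resize(a,None,fx=3,fy=3,interpolation=2)[...,::-1])
E
```

```text
pos [0.463  0.0029 0.0917] jaw 28.9 j [ 0.    0.31  2.09  0.    0.74 -0.5 ] w 0.0347 F [ 0.6  0.4 -0.2] t 20.6333
shift [ 0.0885  0.0065 -0.084 ] turn 0.17 rows>= 3.0 2.0
```

View pics/s10.png

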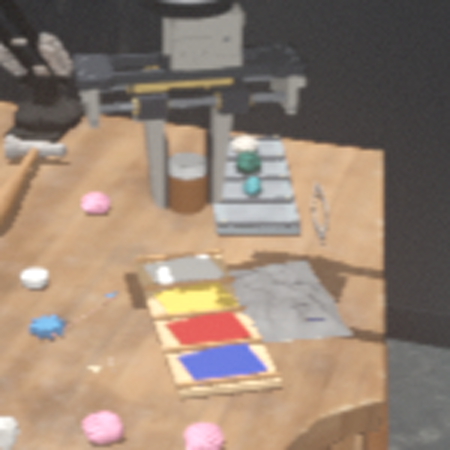

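The jar is held upright, clear of the white pad.

Emit:
{"method": "apply_moves", "body": {
  "plan": "0.015 0 -0.014 0.03 0.25;0.035 0 -0.033 0.08 0.25;0.055 0 -0.052 0.13 0.25;0.072 0 -0.068 0.17 0.25;0.084 0.002 -0.08 0.17 0.25;0.0885 0.006 -0.084 0.17 0.25;0.0885 0.006 -0.084 0.17 0.25;0.0885 0.006 -0.084 0.17 0.25"
}}

```text
time_s: 21.35
ee_pos: [0.4304, -0.1158, 0.0838]
tcp_rot: [-1.571, 0.001, -1.237]
wrist_force: [0.4, 0.6, -0.3]
grip_width: 0.035
```

```bash
python3 g.py 432.3 -115.2 34 19.2
```

```text
pos [ 0.4304 -0.1158  0.0838] jaw 19.1 j [-0.27  0.3   2.13  0.    0.71 -0.6 ] w 0.035 F [ 0.4  0.6 -0.3] t 21.35
shift [0.0001 0.0498 0.002 ] turn -0.002 rows>= 2.0 1.0
```

Emit:
{"method": "apply_moves", "body": {
  "plan": "0 0.01 0.002 0 0.25;0 0.024 0.002 0 0.25;0 0.036 0.002 0 0.25;0 0.043 0.002 0 0.25;0 0.047 0.002 0 0.25;0 0.049 0.002 0 0.25;0 0.0495 0.002 0 0.25;0 0.0495 0.002 0 0.25"
}}

```text
time_s: 22.02
ee_pos: [0.4328, -0.1154, 0.0347]
tcp_rot: [-1.571, -0.0, -1.236]
wrist_force: [-0.4, -0.0, -1.2]
grip_width: 0.0351
```

```bash
python3 g.py 432.3 -115.2 31.4 19.2
```

```text
pos [ 0.4328 -0.1154  0.0347] jaw 19.2 j [-0.26  0.4   2.15  0.    0.59 -0.6 ] w 0.0351 F [-0.4 -0.  -1.2] t 22.0167
shift [-0.0003  0.0033 -0.0004] turn -0.001 rows>= 1.0 1.0
```

Emit:
{"method": "apply_moves", "body": {
  "plan": "0 0.001 0 0 0.25;0 0.002 0 0 0.25;0 0.003 0 0 0.25;0 0.0035 0 0 0.25;0 0.0035 0 0 0.25"
}}

```text
time_s: 22.43
ee_pos: [0.4327, -0.1156, 0.0314]
tcp_rot: [-1.57, -0.0, -1.237]
wrist_force: [-1.1, 0.6, 2.6]
grip_width: 0.0349
```

Emit:
{"method": "apply_moves", "body": {
  "plan": "0 0 0 0 0.38;0 0 0 0 0.42;0 0 0 0 0.48;0 0 0 0 0.55;0 0 0 0 0.65;0 -0.01 0 0 0.7;0 -0.03 0 0 0.7;0 -0.06 0 0 0.7"
}}

```text
time_s: 23.1
ee_pos: [0.4309, -0.1151, 0.0907]
tcp_rot: [-1.574, 0.002, -1.237]
wrist_force: [-0.2, -0.3, -0.3]
grip_width: 0.0643
```

Emit:
{"method": "apply_moves", "body": {
  "plan": "0 -0.03 0 0 0.7;-0.03 -0.04 0 0 0.7;-0.07 -0.04 0 0 0.7;-0.11 -0.04 0 0 0.7;-0.15 -0.04 0 0 0.7;-0.19 -0.04 0 0 0.7;-0.23 -0.04 0 0 0.7;-0.23 -0.04 0 0 0.7"
}}

```text
time_s: 23.77
ee_pos: [0.3548, 0.1068, 0.1318]
tcp_rot: [-1.57, 0.001, -1.231]
wrist_force: [0.2, -0.4, -0.3]
grip_width: 0.0645
```

```bash
python3 g.py 432.3 -115.2 31.4 19.2
cat > fin.py <<'E'
from rig import grab_frame
from h import *
import sys
k=sys.argv[1]
for n in("side","top"):
    f=grab_frame(n); np.savez(f"pics/{n}{k}.npz",**f)
a=np.load(f"pics/side{k}.npz")["img"][160:280,300:460];b=np.load(f"pics/top{k}.npz")["img"][150:270,340:500]
cv2.imwrite(f"pics/s{k}.png",np.hstack([cv2.resize(i,(400,300),interpolation=2) for i in (a,b)])[...,::-1])
f=load(f"pics/top{k}.npz"); f0=load("pics/top0.npz"); P=cloud(f)
d=np.abs(f["img"].astype(int)-f0["img"]).sum(2)
c=np.array([457,-186.]);y=np.radians(19.2); ex=np.array([np.cos(y),np.sin(y)]); ey=np.array([-ex[1],ex[0]])
for nm,b,z in (("shell",-75,.016),("mal",-25,.018),("teal",25,.015),("jar",75,.054)):
    u,v=proj(f,[*((c+b*ey)/1000),z]).round().astype(int); r=13
    m=np.zeros((400,640),np.uint8); m[v-r:v+r+1,u-r:u+r+1]=(d>(70))[v-r:v+r+1,u-r:u+r+1]
    if nm=="jar": m=((P[...,2]>.04)&(m>=0)).astype(np.uint8)*(cv2.circle(np.zeros((400,640),np.uint8),(int(u),int(v)),16,1,-1))
    m=cv2.morphologyEx(m,cv2.MORPH_OPEN,np.ones((2,2)))
    vv,uu=np.nonzero(m); W=np.array([ray(f,a,b_,z)[:2]*1000 for a,b_ in zip(uu,vv)]); w=W.mean(0)-c
    print(nm,len(uu),"rack x",round(w@ex,1),"y",round(w@ey,1),"(want",b,") zmax",np.percentile(P[m>0][:,2],95).round(3))
E
python3 fin.py 11
```

```text
pos [0.3548 0.1068 0.1318] jaw 19.5 j [ 0.29  0.1   2.24  0.    0.8  -0.05] w 0.0645 F [ 0.2 -0.4 -0.3] t 23.7667
shift [ 0.2353  0.1    -0.0009] turn 0.004 rows>= 7.0 1.0
shell 80 rack x 0.8 y -76.6 (want -75 ) zmax 0.027
mal 191 rack x -1.3 y -26.7 (want -25 ) zmax 0.028
teal 121 rack x -2.3 y 24.7 (want 25 ) zmax 0.022
jar 182 rack x -2.9 y 74.3 (want 75 ) zmax 0.056
```

View pics/s11.png

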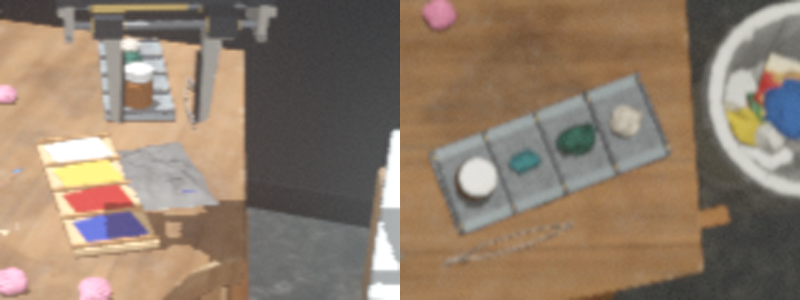

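Emit:
{"method": "apply_moves", "body": {
  "plan": "0 0 0 0 0.7;0 0 0 0 0.7;0 0 0 0 0.7;0 0 0 0 0.7"
}}

```text
time_s: 24.2
ee_pos: [0.3575, 0.1007, 0.1311]
tcp_rot: [-1.571, -0.0, -1.239]
wrist_force: [-1.9, -0.4, -0.1]
grip_width: 0.0645
```

```bash
python3 -c "
from rig import close_job
print(close_job())"
```

```text
the job is handed in; nothing more can be done
None
```

I moved all four materials to the grey rack in mirrored order and handed the job in at about 24 s. From left to right the rack now holds jar, teal stone, malachite, seashell. Each was lowered until the wrist force showed contact with the floor, and only then released.

In the last top picture every material lies within about 3 mm of its bay centre, along and across the row, against the 15 mm allowed. The measured heights fit materials resting on the bay floors. The jar stands upright in both views, with its lid top at about 56 mm. The gripper was clear of everything.

No check failed or disagreed beyond the 2–3 mm depth noise. The highest wrist-force reading was about 12 N, while setting down the malachite.

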